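# Rake the offcuts off the probe stand's plate and hang up the scraper

### The arm

A 6-joint arm with a two-finger parallel gripper is mounted at the origin on the work surface. World frame = base frame: x ahead of the robot, y to its left, z up, the work surface at z = 0. Lengths are in m, angles in degrees, forces in N, time in s.
With the tool pointing down it reaches from about 0.3 to 0.75 m from the base axis. Payload 8.5 kg.
Tool frame: the origin (TCP) lies midway between the tips of the shut fingers; the grasp point (between the pads) lies grasp_offset behind it (grasp_offset is the distance from the TCP to the grasp point, in m); z points along the fingers, y is the line along which they close (so a half turn about z gives the same grasp; the last joint's range is limited). The gripper opens to 85 mm and grips with 20 to 120 N. Pads are 22 mm wide; open, the fingers measure 114 mm over their backs; the gripper's body (76 mm by 85 mm) begins 54 mm behind the grasp point. The pads swing forward as they close: fully open they stand 13 mm farther back than shut.
Start: joints at [-85.273, 21.807, 74.336, -0, 83.858, -12.336], TCP at [0.161, -0.526, 0.231] pointing down, gripper open.
Joint ranges: [-178.18, 178.18], [-50.72, 133.34], [12.68, 142.11], [-81.47, 261.47], [9.98, 163.14], [-165.26, 165.26]. Speed limits (degrees/s): [136.94, 136.94, 180, 180, 180, 180].

### API

Orientations are given as a 3x3 rotation matrix whose columns are the frame's x, y, z axes.
In Python, from rig import observe, get_image, camera_params, close_job, grasp_offset gives the robot as it stands.
- The arm moves only by the shell command python3 -m handwheel 'ROWS' [OPENING] [FORCE]. ROWS is JSON, a list of rows, each a list of 2 entries, a list of its own where there are three numbers: the shift along the tool's x, y, z as a fraction of full scale, then the turn, a rotation vector about the tool's x, y, z as a fraction of full scale. In form: [[[dx, dy, dz], [ax, ay, az]], ...]. A call has 1 to 10 rows; each row is the pose to reach, as a shift and turn from the pose commanded when the call began, along the tool's axes at that moment, turning the shorter way round; what a row does not reach only later rows make up. Full scale, the value 1, is 0.5 m for a shift and pi rad for a turn. A row lasts 1/10 s, in which the tool goes at most 50 mm and 8.59 degrees, less where a joint would pass 70% of its speed; a pose out of reach is approached as far as the arm can. A call with a number of a shift or a turn outside -1 to 1 is refused whole. A call with a gripper value outside its range is refused whole. OPENING is the opening, from 0 (shut) to 1 (fully open), set as the call begins (- or left out, the last holds). The fingers move at their own pace and stop on an object; FORCE is the grip in N (left out, the last holds). Time passes only in rows, so rows that repeat a pose let the fingers close. It gives the time, the measured TCP pose, the force, the opening and the grip force at its end, in the units of the state.
- observe(): the state, without advancing time (a new reading comes with each control period).
- get_image(name): name is "side" or "top" or "wrist"; returns (picture, depth): 420x560x3 uint8, red, green, blue; 420x560 float32, m along the optical axis (not along the pixel's ray), 0 where there is no reading.
- camera_params(name): a dict with "K" (3x3 intrinsics, pixels), "R" (3x3) and "t" (3): a world point X has camera coordinates R X + t. Camera axes: x right, y down, z forward; pixel columns grow to the right and rows downward; lengths in m; the calibration is good to about 2 mm. The wrist camera is an equidistant fisheye: a pixel r from the principal point sees the ray r / f radians off the axis. A picture is of the moment at which its call begins: read the wrist's pose just before it. camera_params takes no time and is no camera call; for the wrist camera it gives the pose at the moment of the call.
- close_job(): hands the job in; it is judged then, once.
The state is a dict: "time_s": time; "q": joint angles; "qvel": joint speeds; "joint_efforts": joint torques, N m; "position": TCP position; "tool_rot": TCP orientation; "ft_force": force on the tool from outside, world axes, zero at the start; "wrist_torque": the same for the moment, N m; "grip_width": finger opening in m; "gripper_force": force on a finger pad.
Only numpy, scipy, OpenCV 4.12 (cv2) and the standard library are available. Lean on these libraries where they do the work, as an engineer would, in place of code of your own. Each camera call takes 0.05 s, during which the arm holds its last target. There are 200 camera calls.

### The job

Pick up the scraper block by its leaning handle, reach in under the raised probe head without touching the head, and pull all four metal offcuts off the test stand's plate into the catch tray at its front. Then hang the scraper up by its handle across both hooks of the tool rack and let go. Move the offcuts only with the scraper, since their edges are sharp, and leave the other things on the bench where they are.

Things in the scene. Friction and masses are not known exactly. Their poses are not given: they have to be found in the camera images.
- stand: Probe test stand, fixed: red-brown base plate 220 (x) x 200 (y) mm, flat top 36 mm above the bench, an upright column (36 x 44 mm) centred at x = +90. Origin on the bench under the plate's centre, z up, +x from its front edge (x = -110, towards the robot) to the column. The offcuts start on the plate, wholly within x -85 to +30 and y -67 to +67 mm.
- head: Delicate raised probe head on the stand's column, fixed; same frame as stand. It overhangs the rear of the plate: nothing of it is ahead of x = +15 mm. Its plate (110 mm wide in y) has its underside 156 mm above the bench; probe tips hang down to 134 mm above the bench, from x = +22 mm back. A clamp rises above it to 400 mm, also behind x = +15.
- tray: Open steel catch tray fixed along the plate's front edge, 115 (x) x 220 (y) mm, walls 3 mm thick and 22 mm high (14 mm lower than the plate's top), floor 3 mm. Origin on the bench under its centre, axes as the stand's; its back wall is 2 mm from the plate's edge.
- scraper: Scraper block, loose, about 0.34 kg: aluminium block with a rubber sole, 34 (x) x 150 (y) x 22 (z) mm, standing on its sole on the bench at the start. Origin at the sole's centre, z up, y along the block. A grey loop handle rises from the middle of the block's top and leans 40 degrees from vertical towards -x (towards the robot at the start).
- scraper_grip (a point): Centre of the handle's flat crossbar, at (-57, 0, 89) mm in the scraper's frame, axes as the scraper's. Crossbar: 134 mm long (y), 26 mm along the lean, 12 mm thick across the lean; pinch its broad faces with the tool axis along the leaning handle. Two side bars (12 mm, at y = +-61) join it to the block: the loop's opening is 110 mm wide, 75 mm high along the lean.
- rack: Steel tool rack, fixed: base 130 x 110 x 12 mm, post and header at its back (+x; header face at x = +30, nothing above 220 mm), two level round hooks 10 mm thick at y = +-36, open between them, pointing to -x (roughly at the robot). Hooks: upper side 205 mm above the bench from x = +30 to -46, then turned up to tips at x = -61, 219 mm high. Origin on the bench under the base's centre.
- rack_rest (a point): Point midway between the two hooks, level with their upper side (205 mm above the bench), at x = -10 mm in the rack's frame (axes as the rack's): where the lower edge of the scraper's crossbar should rest.
- offcut1: Metal offcut lying loose on the stand's plate: aluminium bar 40 x 16 x 8 mm. Origin at the centre of its underside.
- offcut2: Metal offcut lying loose on the stand's plate: aluminium bar 34 x 18 x 10 mm. Origin at the centre of its underside.
- offcut3: Metal offcut lying loose on the stand's plate: aluminium bar 28 x 22 x 8 mm. Origin at the centre of its underside.
- offcut4: Metal offcut lying loose on the stand's plate: aluminium disc, 30 mm across, 9 mm thick. Origin at the centre of its underside.
- bottle: White plastic bottle with a cap, 68 mm across, 150 mm tall, origin at the centre of its underside; a bystander.
- caliper: Digital caliper lying flat, 235 mm long; a bystander.
- screwdriver: Screwdriver lying on the bench; a bystander.
- marker: White marker pen lying on the bench, 145 mm long, 13 mm thick; a bystander.
- jar: Small glass jar with a black cap, 56 mm across, 65 mm tall; a bystander.

How it is judged:
By the outcome, as a careful person would: the job done as asked, in the order asked, and still so for the second after the job is handed in, with the robot touching nothing.
It also fails if it takes over 58 s, if anything falls off the work surface, if the arm or the gripper's body presses on something with over 40 N, if the wrist force passes 120 N, or if a joint passes its speed limit or range.

## Working session

There is one attempt and no reset: what is moved stays moved. The work goes in short steps, Python scripts to look and compute and a shell command to move; the robot and the scene stay as the last step left them, time stands still between calls to the robot, and variables do not carry over. Pictures are saved under pics/ and viewed, at most 10 in all, crops included, and the job is handed in when it is done.

```bash
ls; mkdir -p pics
python3 - <<'E'
from rig import *
import cv2,numpy as np
print(observe()['time_s'],grasp_offset)
for n in ("top","side"):
    im,d=get_image(n); np.savez(f'/tmp/{n}.npz',im=im,d=d); cv2.imwrite(f'pics/{n}0.png',im[:,:,::-1])
    p=camera_params(n); print(n,p['K'].round(1).tolist(),p['R'].round(3).tolist(),p['t'].round(3).tolist())
E
```

```text
pics
0.0 0.0187
top [[452.7, 0.0, 285.8], [0.0, 452.7, 218.5], [0.0, 0.0, 1.0]] [[0.021, -1.0, 0.004], [-0.972, -0.021, -0.236], [0.236, 0.001, -0.972]] [0.003, 0.556, 1.044]
side [[391.5, 0.0, 278.5], [0.0, 391.5, 209.5], [0.0, 0.0, 1.0]] [[-0.809, -0.588, -0.006], [-0.453, 0.629, -0.632], [0.375, -0.508, -0.775]] [0.43, 0.332, 0.714]
```

View pics/top0.png

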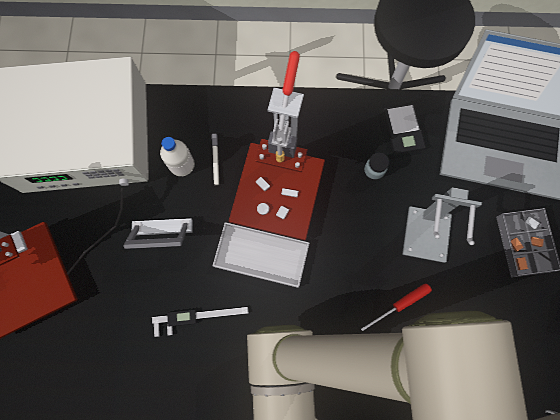

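View pics/side0.png

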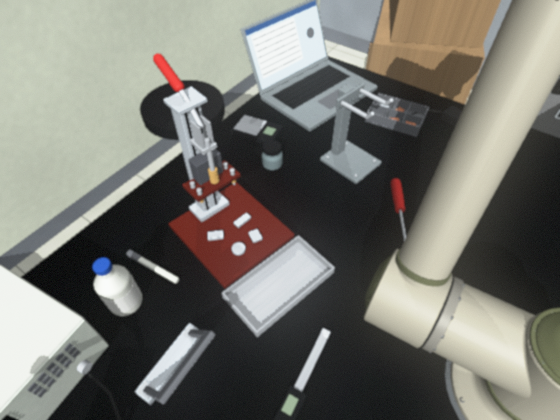

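The top view shows the scraper at (160,232), stand plate at (280,190) with offcuts at about (263,184), (290,192), (263,209) and (282,212), the tray at (262,253), and the rack at (440,225) with hooks pointing to about (436,235) and (471,242). The side view shows the same things: scraper (176,362), plate (235,235), rack (350,150).

```bash
cat > h.py <<'E'
import numpy as np,cv2
from rig import *
def cloud(p,d):
    v,u=np.mgrid[:d.shape[0],:d.shape[1]]; K=p['K']
    c=np.stack([(u-K[0,2])/K[0,0]*d,(v-K[1,2])/K[1,1]*d,d],-1)
    return (c-p['t'])@np.array(p['R'])
def ray(p,uv,z):
    uv=np.atleast_2d(uv).astype(float);K=p['K'];R=np.array(p['R']);C=-R.T@p['t']
    r=np.c_[(uv[:,0]-K[0,2])/K[0,0],(uv[:,1]-K[1,2])/K[1,1],np.ones(len(uv))]@R
    return C+r*((z-C[2])/r[:,2])[:,None]
def tri(obs): # [(p,uv),...]
    A=[];b=[]
    for p,uv in obs:
        R=np.array(p['R']);C=-R.T@p['t'];K=p['K']
        r=R.T@np.array([(uv[0]-K[0,2])/K[0,0],(uv[1]-K[1,2])/K[1,1],1]);r/=np.linalg.norm(r)
        P=np.eye(3)-np.outer(r,r);A.append(P);b.append(P@C)
    A=np.vstack(A);b=np.hstack(b);x=np.linalg.lstsq(A,b,rcond=None)[0]
    return x,np.linalg.norm(A@x-b)
E
python3 - <<'E'
from h import *
P={n:camera_params(n) for n in('top','side')}
D={n:np.load(f'/tmp/{n}.npz') for n in P}
T={}
for n in P:
    im=D[n]['im'];hsv=cv2.cvtColor(im,cv2.COLOR_RGB2HSV);c=cloud(P[n],D[n]['d']);T[n]=(im,hsv,c)
    ok=D[n]['d']>0
    bb={'top':dict(scr=(115,205,210,260),tray=(205,225,320,295),plate=(215,130,335,245),rack=(395,180,490,270)),
        'side':dict(scr=(130,315,220,410),tray=(218,230,340,335),plate=(160,175,305,280),rack=(315,85,400,185))}[n]
    def sel(k,m):
        o=np.zeros(m.shape,bool);a=bb[k];o[a[1]:a[3],a[0]:a[2]]=1;return o&m
    red=sel('plate',((hsv[...,0]<10)|(hsv[...,0]>172))&(hsv[...,1]>120)&(hsv[...,2]>60))
    z=c[...,2]
    print(n,'plate z med',np.median(z[red&ok&(abs(z-.036)<.02)]))
    xy=c[red&ok&(abs(z-.036)<.008)][:,:2]
    print(' plate rect',cv2.minAreaRect((xy*1000).astype(np.float32)))
    # offcuts
    m=sel('plate',(hsv[...,1]<60)&(hsv[...,2]>130)).astype(np.uint8)
    k,l,s,ce=cv2.connectedComponentsWithStats(m)
    for i in range(1,k):
        if 30<s[i,4]<400:
            q=ray(P[n],np.argwhere(l==i)[:,::-1],.045); r=cv2.minAreaRect((q[:,:2]*1000).astype(np.float32))
            print(' off',ce[i].round(1),s[i,4],np.median(z[l==i]).round(3),np.round(r[0],0),np.round(r[1],0),round(r[2]))
    for k in ('scr','rack','tray'):
        m=sel(k,ok&(z>.008)); q=c[m]; h,e=np.histogram(q[:,2],np.arange(0,.26,.01))
        print(k,len(q),dict(zip((e[:-1]*1000).round().astype(int).tolist(),h.tolist())))
        if k=='scr':
            for lo,hi in((.016,.028),(.075,.11)):
                w=q[(q[:,2]>lo)&(q[:,2]<hi)]; print('  ',lo,w.mean(0).round(3),cv2.minAreaRect((w[:,:2]*1000).astype(np.float32)))
        if k=='rack':
            for lo,hi in((.19,.235),(.008,.018)):
                w=q[(q[:,2]>lo)&(q[:,2]<hi)]; print('  ',lo,w.mean(0).round(3),cv2.minAreaRect((w[:,:2]*1000).astype(np.float32)))
        if k=='tray':
            w=q[(q[:,2]>.0)&(q[:,2]<.028)]; print('  ',w.mean(0).round(3),cv2.minAreaRect((w[:,:2]*1000).astype(np.float32)))
for n,b in(('top',(110,125,340,295)),('top',(390,170,500,275))):
    im=D[n]['im'][b[1]:b[3],b[0]:b[2]];cv2.imwrite(f'pics/c{b[0]}.png',cv2.resize(im,None,fx=3 if b[0]==110 else 5,fy=3 if b[0]==110 else 5,interpolation=2)[:,:,::-1])
E
```

```text
top plate z med 0.03500141999301502
 plate rect ((639.5469360351562, 40.713478088378906), (200.4044952392578, 221.2227020263672), 77.48863220214844)
 off [280.1 138.8] 215 0.266 [767.  35.] [45. 71.] 83
 off [216.1 167.3] 115 0.009 [699. 197.] [104.   8.] 3
 off [262.4 183.3] 101 0.045 [651.  77.] [34. 18.] 45
 off [289.4 192.1] 105 0.043 [630.   7.] [41. 17.] 80
 off [262.5 208.3] 112 0.044 [585.  74.] [29. 28.] 2
 off [282. 212.] 102 0.043 [577.  25.] [23. 28.] 64
scr 1461 {0: 17, 10: 262, 20: 498, 30: 45, 40: 31, 50: 40, 60: 30, 70: 30, 80: 94, 90: 292, 100: 122, 110: 0, 120: 0, 130: 0, 140: 0, 150: 0, 160: 0, 170: 0, 180: 0, 190: 0, 200: 0, 210: 0, 220: 0, 230: 0, 240: 0}
   0.016 [0.542 0.334 0.021] ((543.3927001953125, 352.7442321777344), (192.17788696289062, 52.77656936645508), 85.79553985595703)
   0.075 [0.484 0.327 0.095] ((488.39935302734375, 329.143310546875), (32.269466400146484, 134.8617401123047), 4.537123680114746)
rack 2951 {0: 446, 10: 1310, 20: 19, 30: 20, 40: 18, 50: 21, 60: 19, 70: 23, 80: 20, 90: 25, 100: 22, 110: 21, 120: 14, 130: 18, 140: 20, 150: 23, 160: 23,
[... 1789 characters left out ...]
30: 43, 140: 45, 150: 48, 160: 27, 170: 21, 180: 9, 190: 109, 200: 338, 210: 224, 220: 3, 230: 0, 240: 0}
   0.19 [ 0.551 -0.345  0.207] ((538.3223266601562, -345.974365234375), (98.37095642089844, 119.48343658447266), 80.39002227783203)
   0.008 [ 0.576 -0.419  0.014] ((581.5262451171875, -477.65704345703125), (264.919189453125, 449.9315185546875), 32.61418151855469)
tray 3839 {0: 120, 10: 512, 20: 655, 30: 2269, 40: 283, 50: 0, 60: 0, 70: 0, 80: 0, 90: 0, 100: 0, 110: 0, 120: 0, 130: 0, 140: 0, 150: 0, 160: 0, 170: 0, 180: 0, 190: 0, 200: 0, 210: 0, 220: 0, 230: 0, 240: 0}
   [0.477 0.078 0.018] ((438.505859375, 87.9688720703125), (232.35955810546875, 220.0736541748047), 71.04723358154297)
```

View pics/c110.png

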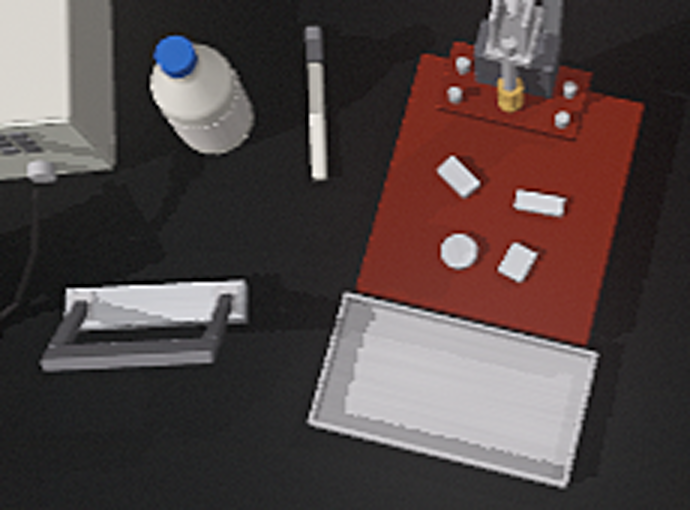

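View pics/c390.png

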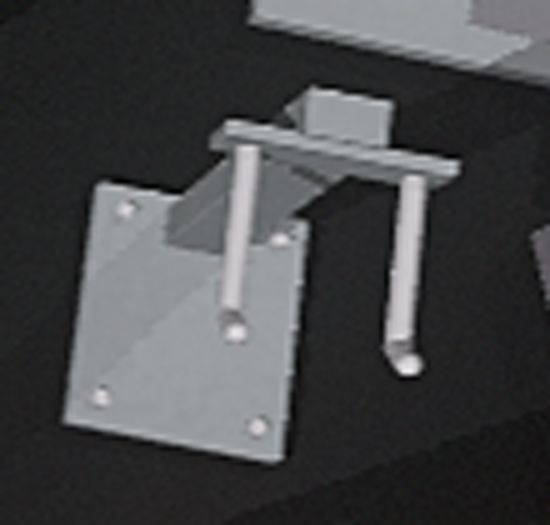

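The crops show: the scraper lying square with its handle towards the robot; four offcuts ahead of the head, with the rear pair at crop (458,176) and (540,203); two rack hooks with tips at (235,330) and (408,365) and open space between them. Heights and sizes match the text. One more measurement refines the crossbar and hooks, and gives the move targets.

```bash
cat >> h.py <<'E'
from scipy.spatial.transform import Rotation as Ro
def Rz(a): return Ro.from_euler('z',a,degrees=True).as_matrix()
def toolR(yaw,lean=40,s=1):
    # tool z along handle (crossbar->block), y across lean; lean from vertical
    l=np.radians(lean); z=np.array([np.sin(l),0,-np.cos(l)]); y=s*np.array([np.cos(l),0,np.sin(l)])
    return Rz(yaw)@np.c_[np.cross(y,z),y,z]
def go(p,R,o=None):
    """fractions from pose (p0,R0) to (p,R)"""
    if o is None: s=observe(); o=(np.array(s['position']),np.array(s['tool_rot']))
    d=o[1].T@(np.array(p)-o[0])/.5; r=Ro.from_matrix(o[1].T@R).as_rotvec()/np.pi
    print([d.round(4).tolist(),r.round(4).tolist()],'mm',round(np.linalg.norm(d)*500),'deg',round(np.linalg.norm(r)*180))
E
python3 - <<'E'
from h import *
P={n:camera_params(n) for n in('top','side')}
for n in P:
    D=np.load(f'/tmp/{n}.npz'); c=cloud(P[n],D['d']).reshape(-1,3)
    # scraper
    q=(c-[.5415,.332,0])@Rz(4); q=q[(abs(q[:,1])<90)&(q[:,0]>-100)&(q[:,0]<.04)&(q[:,2]>.008)&(q[:,2]<.13)]
    q=q[abs(q[:,1])<.09]; b=q[(abs(q[:,1])<.05)&(q[:,2]>.07)&(q[:,0]>-.1)]
    l=np.radians(40); al=b[:,0]*-np.sin(l)+b[:,2]*np.cos(l); ac=b[:,0]*np.cos(l)+b[:,2]*np.sin(l)
    print(n,'bar along',np.percentile(al,[2,50,98]).round(4),'across',np.percentile(ac,[2,50,98]).round(4),'exp al',.057*np.sin(l)+.089*np.cos(l),'ac',-.057*np.cos(l)+.089*np.sin(l))
    h=q[(q[:,2]>.08)&(q[:,0]>-.1)]; print('  bar y',np.percentile(h[:,1],[.5,99.5]).round(4),'yaw resid',np.degrees(np.polyfit(b[:,1],b[:,0],1)[0]).round(2))
    # rack
    o=np.array([.5375,-.3465]); 
    q=c[(c[:,2]>.195)&(c[:,2]<.235)&(np.linalg.norm(c[:,:2]-o,axis=1)<.1)]
    r=(q-[*o,0])@Rz(-9.5)
    hk=r[(r[:,0]>-.045)&(r[:,0]<.01)]
    for s in(-1,1):
        w=hk[hk[:,1]*s>0]; f=np.polyfit(w[:,0],w[:,1],1); print('  hook',s,'y',np.median(w[:,1]).round(4),'slope',np.degrees(f[0]).round(2),'ztop',np.percentile(w[:,2],90).round(4), 'tip x',r[r[:,1]*s>.01][:,0].min().round(4))
    hd=r[abs(r[:,1])<.02]; print('  header x',np.percentile(hd[:,0],[2,98]).round(4),'z',np.percentile(hd[:,2],[5,95]).round(4),len(hd))
    q=(c-[.640,.040,0])@Rz(-12.5); m=(q[:,2]>.0405)&(q[:,2]<.055)&(q[:,0]>-.1)&(q[:,0]<.035)&(abs(q[:,1])<.08); print('  offcut ext',q[m].min(0).round(4),q[m].max(0).round(4), 'p99 x',np.percentile(q[m][:,0],99).round(4))
    m=(q[:,2]>.06)&(q[:,0]>-.05)&(q[:,0]<.06)&(abs(q[:,1])<.08); h=q[m]; print('  head min x',np.percentile(h[:,0],1).round(4),'min z',h[:,2].min().round(3))
s=observe();print(np.round(s['tool_rot'],3).tolist())
g=np.array([.4846,.328,.089]); 
for sg in(1,-1):
    R=toolR(4,40,sg); z=R[:,2]; go([.40,-.05,.35],R); go(g+.0187*z-.08*z,R)
E
```

```text
top bar along [0.0942 0.1146 0.1205] across [0.0087 0.0183 0.0209] exp al 0.10481684918972178 ac 0.013543564004320247
  bar y [-0.0662  0.0669] yaw resid 0.12
  hook -1 y -0.0351 slope -0.74 ztop 0.2056 tip x -0.06
  hook 1 y 0.0365 slope -1.22 ztop 0.2053 tip x -0.0601
  header x [0.03   0.0573] z [0.1994 0.2177] 284
  offcut ext [-0.0909 -0.0674  0.0405] [0.0283 0.0769 0.0522] p99 x 0.0161
  head min x 0.0163 min z 0.134
side bar along [0.0963 0.1168 0.1198] across [0.01   0.0193 0.0215] exp al 0.10481684918972178 ac 0.013543564004320247
  bar y [-0.0653  0.0664] yaw resid -0.17
  hook -1 y -0.0342 slope 0.36 ztop 0.2063 tip x -0.0591
  hook 1 y 0.0382 slope -0.21 ztop 0.2064 tip x -0.0589
  header x [0.0316 0.0593] z [0.1985 0.2176] 203
  offcut ext [-0.0735 -0.053   0.0405] [0.0189 0.0577 0.049 ] p99 x 0.0154
  head min x 0.0173 min z 0.134
[[0.956, 0.293, -0.0], [0.293, -0.956, 0.001], [0.0, -0.001, -1.0]]
[[0.7354, -0.7695, -0.2373], [-0.1876, 0.1485, -0.409]] mm 545 deg 85
[[1.0422, -1.4598, 0.1917], [-0.1876, 0.1485, -0.409]] mm 902 deg 85
[[0.7354, -0.7695, -0.2373], [0.1577, 0.1991, 0.5462]] mm 545 deg 108
[[1.0422, -1.4598, 0.1917], [0.1577, 0.1991, 0.5462]] mm 902 deg 108
```

```bash
T='[[0.7354,-0.7695,-0.2373],[-0.1876,0.1485,-0.409]]'; python3 -m handwheel '[[[0.7354,-0.7695,-0.2373],[-0.1876,0.1485,-0.409]],[[0.7354,-0.7695,-0.2373],[-0.1876,0.1485,-0.409]],[[0.7354,-0.7695,-0.2373],[-0.1876,0.1485,-0.409]],[[0.7354,-0.7695,-0.2373],[-0.1876,0.1485,-0.409]],[[0.7354,-0.7695,-0.2373],[-0.1876,0.1485,-0.409]],[[0.7354,-0.7695,-0.2373],[-0.1876,0.1485,-0.409]],[[0.7354,-0.7695,-0.2373],[-0.1876,0.1485,-0.409]],[[0.7354,-0.7695,-0.2373],[-0.1876,0.1485,-0.409]],[[0.7354,-0.7695,-0.2373],[-0.1876,0.1485,-0.409]],[[0.7354,-0.7695,-0.2373],[-0.1876,0.1485,-0.409]]]' 1 60
python3 - <<'E'
from h import *
print(np.round(observe()['q'],0))
g=np.array([.5415,.332,0])+Rz(4)@[-.058,0,.0905]; R=toolR(4); z=R[:,2]
go([.40,-.05,.35],R); go(g+.0187*z-.09*z,R); go(g+.0147*z,R); print(g)
E
```

```text
time_s: 1.1
position: [0.3803, -0.0877, 0.3405]
tool_rot: [[-0.074, 0.762, 0.643], [0.997, 0.058, 0.045], [-0.003, 0.645, -0.764]]
ft_force: [0.8, -1.2, 0.3]
grip_width: 0.0853
gripper_force: 0.0
[-55. -15. 107.  36.  69. -66.]
[[0.0722, 0.0467, 0.0143], [0.0009, 0.0, 0.0016]] mm 44 deg 0
[[0.8155, -0.1161, 0.4099], [0.0009, 0.0, 0.0016]] mm 460 deg 0
[[0.8155, -0.1166, 0.5819], [0.0009, 0.0, 0.0016]] mm 504 deg 0
[0.48364129 0.32795412 0.0905    ]
```

```bash
python3 -m handwheel '[[[0.8155,-0.1161,0.4099],[0.0009,0,0.0016]],[[0.8155,-0.1161,0.4099],[0.0009,0,0.0016]],[[0.8155,-0.1161,0.4099],[0.0009,0,0.0016]],[[0.8155,-0.1161,0.4099],[0.0009,0,0.0016]],[[0.8155,-0.1161,0.4099],[0.0009,0,0.0016]],[[0.8155,-0.1161,0.4099],[0.0009,0,0.0016]],[[0.8155,-0.1161,0.4099],[0.0009,0,0.0016]],[[0.8155,-0.1161,0.4099],[0.0009,0,0.0016]],[[0.8155,-0.1161,0.4099],[0.0009,0,0.0016]],[[0.8155,-0.1161,0.4099],[0.0009,0,0.0016]]]'
python3 - <<'E'
from h import *
print(np.round(observe()['q'],0))
g=np.array([.5415,.332,0])+Rz(4)@[-.058,0,.0905]; R=toolR(4); z=R[:,2]
go(g+.0187*z-.09*z,R); go(g+.0147*z,R)
im,d=get_image('wrist'); cv2.imwrite('pics/w1.png',im[:,:,::-1])
E
```

```text
time_s: 2.1
position: [0.4292, 0.2394, 0.1815]
tool_rot: [[-0.064, 0.768, 0.637], [0.998, 0.049, 0.041], [0.0, 0.638, -0.77]]
ft_force: [1.3, -0.2, 0.1]
grip_width: 0.0856
gripper_force: 0.0
[ 21.  10. 113. -32.  21.  44.]
[[0.1693, -0.0247, 0.074], [-0.0019, 0.0012, -0.0015]] mm 93 deg 0
[[0.17, -0.0236, 0.246], [-0.0019, 0.0012, -0.0015]] mm 150 deg 0
```

View pics/w1.png

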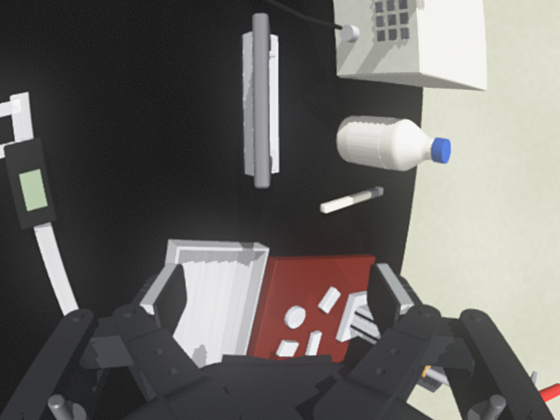

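The wrist view shows the crossbar at (262,100) running parallel to the pads' width, to be approached; the offcuts and tray lie at (300,310) and (215,300). Nothing is in the way.

```bash
python3 -m handwheel '[[[0.1693,-0.0247,0.074],[-0.0019,0.0012,-0.0015]],[[0.1693,-0.0247,0.074],[-0.0019,0.0012,-0.0015]],[[0.1693,-0.0247,0.074],[-0.0019,0.0012,-0.0015]],[[0.1693,-0.0247,0.074],[-0.0019,0.0012,-0.0015]],[[0.1693,-0.0247,0.074],[-0.0019,0.0012,-0.0015]]]'
python3 - <<'E'
from h import *
print(np.round(observe()['q'],1))
g=np.array([.5415,.332,0])+Rz(4)@[-.058,0,.0905]; R=toolR(4); z=R[:,2]
go(g+.0187*z-.09*z,R); go(g+.0147*z,R)
s=observe();cp=camera_params('wrist');C=-cp['R'].T@cp['t'];print((np.array(s['tool_rot']).T@(C-s['position'])).round(3),(cp['R']@np.array(s['tool_rot'])).round(2).tolist())
E
```

```text
time_s: 2.65
position: [0.4379, 0.3226, 0.1459]
tool_rot: [[-0.069, 0.765, 0.641], [0.998, 0.053, 0.044], [-0.001, 0.642, -0.766]]
ft_force: [0.2, -0.3, 0.2]
grip_width: 0.0853
gripper_force: 0.0
[ 32.3  19.4 107.5 -48.3  24.1  68.1]
[[0.0042, -0.0007, 0.0014], [-0.0002, 0.0003, -0.0001]] mm 2 deg 0
[[0.0044, -0.0006, 0.1734], [-0.0002, 0.0003, -0.0001]] mm 87 deg 0
[ 0.075 -0.001 -0.143] [[-0.0, 1.0, -0.0], [-0.96, -0.0, -0.29], [-0.29, 0.0, 0.96]]
```

```bash
python3 -m handwheel '[[[0.0044,-0.0006,0.06],[0,0,0]],[[0.0044,-0.0006,0.12],[0,0,0]],[[0.0044,-0.0006,0.15],[0,0,0]],[[0.0044,-0.0006,0.1734],[0,0,0]],[[0.0044,-0.0006,0.1734],[0,0,0]]]' && python3 -m handwheel '[[[0,0,0],[0,0,0]],[[0,0,0],[0,0,0]],[[0,0,0],[0,0,0]],[[0,0,0],[0,0,0]],[[0,0,0],[0,0,0]],[[0,0,0],[0,0,0]],[[0,0,0],[0,0,0]]]' 0 60
python3 - <<'E'
from h import *
s=observe();print(np.round(s['q'],1),s['grip_width'],s['gripper_force'],np.round(s['ft_force'],1))
E
```

```text
time_s: 3.15
position: [0.4941, 0.3278, 0.0789]
tool_rot: [[-0.067, 0.765, 0.641], [0.998, 0.052, 0.042], [-0.001, 0.642, -0.767]]
ft_force: [0.9, 0.3, 0.3]
grip_width: 0.0854
gripper_force: 0.0
time_s: 3.85
position: [0.4931, 0.3295, 0.0795]
tool_rot: [[-0.07, 0.764, 0.641], [0.998, 0.053, 0.045], [0.0, 0.643, -0.766]]
ft_force: [-4.3, 0.0, 5.9]
grip_width: 0.0114
gripper_force: 59.6
[ 29.2  29.6 105.2 -64.1  17.7  82.8] 0.011408088749784977 59.558181166648865 [-4.3  0.   5.9]
```

```bash
python3 -m handwheel '[[[0,0.0257,-0.0306],[0,0,0]],[[0,0.06,-0.073],[0,0,0]],[[0,0.0964,-0.1149],[0,0,0]],[[0,0.1285,-0.1532],[0,0,0]],[[0,0.1285,-0.1532],[0,0,0]],[[0,0.1285,-0.1532],[0,0,0]]]' 0 110
cat > kin.py <<'E'
from h import *
from scipy.optimize import least_squares
def fk(q,k):
    a1,d1,L2,a3,L3,Lt=k
    q=np.radians(q); E=lambda ax,a: Ro.from_euler(ax,a).as_matrix()
    R=E('z',q[0]); p=R@[a1,0,d1]
    R=R@E('y',q[1]); p=p+R@[0,0,L2]
    R=R@E('y',q[2]); p=p+R@[-a3,0,L3]       # forearm along z when q3=0
    R=R@E('z',S[0]*q[3])@E('y',S[1]*q[4])@E('z',S[2]*q[5]); p=p+R@[0,0,Lt]
    return p,R
S=[1,1,1]
DATA=[([-85.273,21.807,74.336,0,83.858,-12.336],[.161,-.526,.231],None),
([32.3,19.4,107.5,-48.3,24.1,68.1],[.4379,.3226,.1459],None),
([29.2,29.6,105.2,-64.1,17.7,82.8],[.4931,.3295,.0795],[[-.07,.764,.641],[.998,.053,.045],[0,.643,-.766]])]
E
python3 - <<'E'
import kin; from kin import *
import itertools
s=observe();print(np.round(s['q'],1),s['grip_width'],np.round(s['ft_force'],1),s['position'])
DATA.append((s['q'],s['position'],s['tool_rot']))
for sg in itertools.product([1,-1],repeat=3):
    kin.S=list(sg)
    r=least_squares(lambda k:np.ravel([fk(q,k)[0]-np.array(p) for q,p,_ in DATA]),[.0,.3,.4,0,.4,.2])
    z=fk(s['q'],r.x)[1][:,2]; print(sg,r.cost,r.x.round(3),abs(r.fun).max().round(4),z.round(2),(fk(s['q'],r.x)[1].T@np.array(s['tool_rot'])).round(2).tolist())
E
```

```text
time_s: 4.45
position: [0.4926, 0.3289, 0.1778]
tool_rot: [[-0.068, 0.766, 0.64], [0.998, 0.053, 0.043], [-0.001, 0.641, -0.767]]
ft_force: [0.1, -0.4, -5.4]
grip_width: 0.0099
gripper_force: 107.9
[ 29.2  20.   98.8 -34.9  28.6  51.4] 0.009939432251299153 [ 0.1 -0.4 -5.4] [0.492639   0.32893399 0.17777737]
(1, 1, 1) 0.00884241216075456 [ 0.394 -0.195  0.128  0.213  0.085 -0.116] 0.1158 [ 0.64  0.04 -0.77] [[0.0, -1.0, -0.0], [1.0, 0.0, 0.0], [-0.0, 0.0, 1.0]]
(1, 1, -1) 0.00884241216075456 [ 0.394 -0.195  0.128  0.213  0.085 -0.116] 0.1158 [ 0.64  0.04 -0.77] [[-0.98, 0.22, -0.0], [-0.22, -0.98, -0.0], [-0.0, 0.0, 1.0]]
(1, -1, 1) 0.007619636395012381 [ 0.438 -0.198  0.513 -0.193 -0.1    0.149] 0.1165 [ 0.7   0.71 -0.08] [[0.22, -0.82, 0.52], [0.72, -0.22, -0.66], [0.66, 0.52, 0.54]]
(1, -1, -1) 0.007619636395012381 [ 0.438 -0.198  0.513 -0.193 -0.1    0.149] 0.1165 [ 0.7   0.71 -0.08] [[-0.75, 0.4, 0.52], [0.06, -0.75, 0.66], [0.66, 0.52, 0.54]]
(-1, 1, 1) 0.007037241821853804 [ 0.098  0.049  0.435 -0.025  0.285  0.164] 0.1165 [ 0.37  0.52 -0.77] [[0.75, -0.4, -0.52], [0.44, 0.9, -0.07], [0.5, -0.18, 0.85]]
(-1, 1, -1) 0.007037241821853804 [ 0.098  0.049  0.435 -0.025  0.285  0.164] 0.1165 [ 0.37  0.52 -0.77] [[-0.59, -0.79, 0.18], [0.64, -0.59, -0.5], [0.5, -0.18, 0.85]]
(-1, -1, 1) 0.008483837454183456 [ 0.131 -0.006  0.037  0.374  0.393 -0.126] 0.1158 [ 0.97  0.23 -0.08] [[0.97, -0.22, 0.0], [0.16, 0.67, -0.72], [0.16, 0.7, 0.69]]
(-1, -1, -1) 0.008483837454183456 [ 0.131 -0.006  0.037  0.374  0.393 -0.126] 0.1158 [ 0.97  0.23 -0.08] [[-0.37, -0.61, 0.7], [0.92, -0.37, 0.16], [0.16, 0.7, 0.69]]
```

```bash
sed -i 's/a1,d1,L2,a3,L3,Lt=k/a1,d1,L2,a3,L3,Lt,dy,w=k/; s/\[-a3,0,L3\]/[-a3,dy,L3]/; s/p=p+R@\[0,0,Lt\]/p=p+R@[0,w,Lt]/; s/S\[2\]\*q\[5\])/q[5]+np.pi\/2)/' kin.py
python3 - <<'E'
import kin; from kin import *
s=observe(); DATA.append((s['q'],s['position'],s['tool_rot']))
DATA+=[([-55,-15,107,36,69,-66],[.3803,-.0877,.3405],0),([21,10,113,-32,21,44],[.4292,.2394,.1815],0)]
R=fk(s['q'],np.zeros(8))[1];print((R.T@np.array(s['tool_rot'])).round(2).tolist())
w=[1,1,1,1,.2,.2]
for free in(0,1):
    r=least_squares(lambda k:np.ravel([(fk(q,[*k[:7],k[7]*free])[0]-np.array(p))*a for (q,p,_),a in zip(DATA,w)]),[.0,.3,.4,0,.4,.2,.1,0])
    print(r.cost,r.x.round(4),r.fun.round(4).reshape(-1,3).tolist())
    np.save('/tmp/k.npy',[*r.x[:7],r.x[7]*free])
E
```

```text
[[1.0, 0.0, 0.0], [-0.0, 1.0, 0.0], [-0.0, 0.0, 1.0]]
1.2672639783669568e-06 [-0.0029  0.1291  0.5416 -0.1051  0.3525  0.2586  0.1176  0.    ] [[0.0005, -0.0, 0.0002], [-0.0001, -0.0, 0.0005], [0.0002, -0.0001, -0.0004], [-0.0001, -0.0003, -0.0002], [-0.0001, -0.0004, -0.0008], [0.0006, -0.0, 0.0007]]
1.2188143111860313e-06 [-0.0028  0.1309  0.5438 -0.1073  0.3528  0.2601  0.1177 -0.0011] [[0.0004, 0.0, 0.0002], [-0.0002, -0.0001, 0.0005], [0.0002, -0.0001, -0.0003], [0.0001, -0.0002, -0.0004], [-0.0001, -0.0004, -0.0008], [0.0005, -0.0, 0.0007]]
```

```bash
cat >> kin.py <<'E'
k=np.load('/tmp/k.npy')
LO=np.array([-178.18,-50.72,12.68,-81.47,9.98,-165.26]);HI=np.array([178.18,133.34,142.11,261.47,163.14,165.26])
def ik(p,R,q0):
    f=lambda q:np.r_[(fk(q,k)[0]-p)*10,(Ro.from_matrix(fk(q,k)[1].T@R).as_rotvec())]
    r=least_squares(f,np.clip(q0,LO+.01,HI-.01),bounds=(LO,HI),x_scale=50); return r.x,np.abs(r.fun).max()
# grasp: tool pose with scraper at known pose
Tg=np.eye(4);Tg[:3,:3]=toolR(4);Tg[:3,3]=[.4931,.3295,.0795]
Ts=np.eye(4);Ts[:3,:3]=Rz(4);Ts[:3,3]=[.5415,.332,0]
REL=np.linalg.inv(Ts)@Tg
ST=np.eye(4);ST[:3,:3]=Rz(-12.5);ST[:3,3]=[.640,.040,0]
def tool_for(base,x,y,z,yaw=0,pitch=0):
    M=np.eye(4);M[:3,:3]=Rz(yaw)@Ro.from_euler('y',pitch,degrees=True).as_matrix();M[:3,3]=[x,y,z]
    W=base@M@REL; return W[:3,3],W[:3,:3]
E
python3 - <<'E'
from kin import *
q0=np.array(observe()['q'])
print(REL[:3,3].round(4))
for yaw in(0,-6):
    q=q0
    for t in[(-.19,0,.12),(-.19,0,.054),(-.1,0,.054),(-.02,0,.054),(.043,0,.054),(.043,0,.0375),(-.02,0,.0375),(-.08,0,.0375),(-.13,0,.0375),(-.13,0,.12)]:
        q,e=ik(*tool_for(ST,*t,yaw),q); print(yaw,t,q.round(0).tolist(),round(e,4))
p,d=None,None
im,d=get_image('side'); c=cloud(camera_params('side'),d)
q=c.reshape(-1,3)[(d.ravel()>0)]; q=q[(abs(q[:,0]-.545)<.06)&(abs(q[:,1]-.332)<.1)&(q[:,2]>.08)&(q[:,2]<.135)]
w=q[(q[:,2]>.11)];print(len(w),np.median(w,0).round(4),cv2.minAreaRect((w[:,:2]*1000).astype(np.float32)),np.linalg.lstsq(np.c_[w[:,:2],np.ones(len(w))],w[:,2],rcond=None)[0].round(3))
E
```

```text
[-0.0485  0.0009  0.0795]
0 (-0.19, 0, 0.12) [2.0, 1.0, 121.0, -27.0, 22.0, 37.0] 0.0
0 (-0.19, 0, 0.054) [2.0, 10.0, 128.0, -71.0, 10.0, 82.0] 0.0
0 (-0.1, 0, 0.054) [-2.0, 16.0, 117.0, -45.0, 10.0, 53.0] 0.0
0 (-0.02, 0, 0.054) [-4.0, 21.0, 107.0, -26.0, 13.0, 32.0] 0.0
0 (0.043, 0, 0.054) [-5.0, 26.0, 99.0, -17.0, 17.0, 23.0] 0.0
0 (0.043, 0, 0.0375) [-5.0, 27.0, 100.0, -20.0, 14.0, 26.0] 0.0
0 (-0.02, 0, 0.0375) [-4.0, 23.0, 108.0, -33.0, 11.0, 39.0] 0.0
0 (-0.08, 0, 0.0375) [-2.0, 19.0, 115.0, -51.0, 10.0, 59.0] 0.0143
0 (-0.13, 0, 0.0375) [1.0, 17.0, 122.0, -73.0, 10.0, 83.0] 0.0211
0 (-0.13, 0, 0.12) [-0.0, 6.0, 115.0, -22.0, 21.0, 30.0] 0.0
-6 (-0.19, 0, 0.12) [7.0, 3.0, 119.0, -38.0, 27.0, 55.0] 0.0
-6 (-0.19, 0, 0.054) [7.0, 11.0, 125.0, -70.0, 17.0, 89.0] 0.0
-6 (-0.1, 0, 0.054) [2.0, 17.0, 116.0, -55.0, 16.0, 70.0] 0.0
-6 (-0.02, 0, 0.054) [-1.0, 22.0, 106.0, -41.0, 18.0, 53.0] 0.0
-6 (0.043, 0, 0.054) [-2.0, 26.0, 97.0, -31.0, 20.0, 42.0] 0.0
-6 (0.043, 0, 0.0375) [-2.0, 28.0, 98.0, -35.0, 18.0, 46.0] 0.0
-6 (-0.02, 0, 0.0375) [-1.0, 24.0, 107.0, -47.0, 16.0, 60.0] 0.0
-6 (-0.08, 0, 0.0375) [1.0, 20.0, 114.0, -61.0, 14.0, 76.0] 0.0
-6 (-0.13, 0, 0.0375) [4.0, 17.0, 120.0, -73.0, 15.0, 89.0] 0.0
-6 (-0.13, 0, 0.12) [4.0, 7.0, 113.0, -34.0, 26.0, 48.0] 0.0
1141 [0.5413 0.3568 0.1209] ((541.69189453125, 331.4476318359375), (35.53306579589844, 149.9765167236328), 4.771656513214111) [-0.006 -0.008  0.127]
```

Run:
```python
from kin import *
s=observe();q=np.array(s['q'])
A=tool_for(ST,-.15,0,.10,-6);B=tool_for(ST,.041,0,.054,-6)
go(*A)
for f in np.linspace(0,1,5):
    q,e=ik((1-f)*np.array(A[0])+f*np.array(B[0]),A[1],q);print(q.round(0),round(e,4))
```

```text
[[-0.473, -0.091, -0.0812], [-0.001, -0.0795, 0.0959]] mm 244 deg 22
[  5.   8. 117. -41.  23.  57.] 0.0
[  2.  13. 113. -40.  21.  54.] 0.0
[  0.  17. 108. -38.  20.  51.] 0.0
[ -1.  22. 103. -35.  20.  47.] 0.0
[ -2.  26.  97. -31.  20.  43.] 0.0
```

```bash
python3 -m handwheel '[[[-0.06,-0.011,-0.01],[0,-0.01,0.012]],[[-0.13,-0.025,-0.022],[0,-0.022,0.026]],[[-0.2,-0.038,-0.034],[0,-0.034,0.041]],[[-0.27,-0.052,-0.046],[-0.0006,-0.045,0.055]],[[-0.34,-0.065,-0.058],[-0.0007,-0.057,0.069]],[[-0.4,-0.077,-0.069],[-0.0008,-0.067,0.081]],[[-0.45,-0.087,-0.077],[-0.001,-0.076,0.091]],[[-0.473,-0.091,-0.0812],[-0.001,-0.0795,0.0959]],[[-0.473,-0.091,-0.0812],[-0.001,-0.0795,0.0959]],[[-0.473,-0.091,-0.0812],[-0.001,-0.0795,0.0959]]]'
python3 - <<'E'
from kin import *
A=tool_for(ST,-.15,0,.10,-6);B=tool_for(ST,.041,0,.054,-6);go(*A);go(*B)
for n in('side','top'):
    im,d=get_image(n);c=cloud(camera_params(n),d).reshape(-1,3)
    q=(c-ST[:3,3])@ST[:3,:3]; w=q[(abs(q[:,0]+.15)<.035)&(abs(q[:,1])<.09)&(q[:,2]>.113)&(q[:,2]<.13)]
    print(n,len(w),np.median(w,0).round(4),cv2.minAreaRect((w[:,:2]*1000).astype(np.float32)),np.linalg.lstsq(np.c_[w[:,:2],np.ones(len(w))],w[:,2],rcond=None)[0].round(3))
    b=im[130:310,180:360] if n=='top' else im[160:360,140:360]; cv2.imwrite(f'pics/a_{n}.png',cv2.resize(b,None,fx=3,fy=3)[:,:,::-1])
E
```

```text
time_s: 5.5
position: [0.449, 0.0897, 0.1805]
tool_rot: [[0.316, 0.725, 0.612], [0.949, -0.243, -0.202], [0.003, 0.644, -0.765]]
ft_force: [1.1, 0.2, -3.6]
grip_width: 0.0102
gripper_force: 107.9
[[-0.0026, -0.0025, 0.0006], [0.0005, -0.001, -0.0002]] mm 2 deg 0
[[0.0365, 0.2289, 0.3158], [0.0005, -0.001, -0.0002]] mm 196 deg 0
side 619 [-0.1428  0.028   0.1237] ((-146.35739135742188, 21.61383819580078), (111.47268676757812, 35.10783004760742), 85.1125717163086) [ 0.045 -0.007  0.13 ]
top 875 [-0.1499  0.0008  0.1222] ((-150.06768798828125, 2.9423065185546875), (150.1656494140625, 34.53937530517578), 84.04043579101562) [0.02  0.001 0.125]
```

View pics/a_side.png

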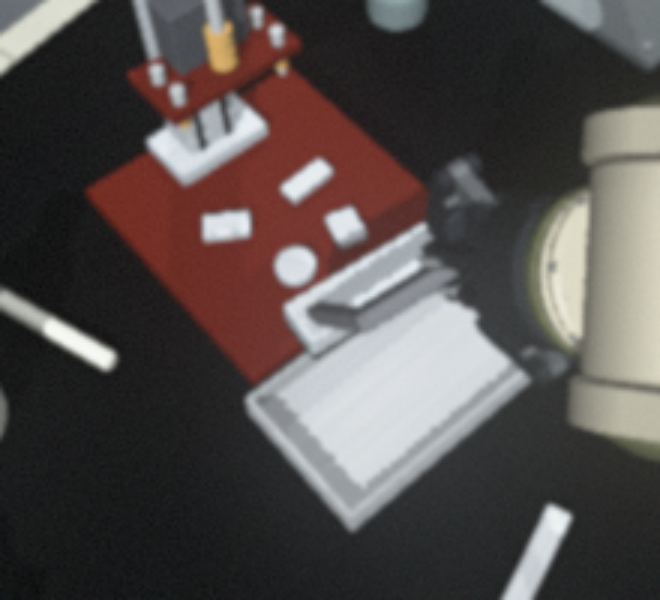

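The side view shows the scraper level above the tray, ahead of the offcuts (crop (226,226), (305,180), (295,265), (345,225)); a pale foot at crop (207,140) stands at the column, and I check how far forward it comes.

Run:
```python
from kin import *
for n in('side','top'):
    D=np.load(f'/tmp/{n}.npz');c=cloud(camera_params(n),D['d']).reshape(-1,3);q=(c-ST[:3,3])@ST[:3,:3]
    for lo,hi in((.042,.06),(.06,.09),(.09,.125),(.125,.15),(.15,.165)):
        w=q[(q[:,0]>.022)&(q[:,0]<.11)&(abs(q[:,1])<.09)&(q[:,2]>lo)&(q[:,2]<hi)]
        if len(w)>5: print(n,lo,len(w),'x',np.percentile(w[:,0],[1,10,50]).round(3),'y',np.percentile(w[:,1],[2,98]).round(3))
s=observe();print(s['time_s'])
B=tool_for(ST,.041,0,.054,-6);C=tool_for(ST,.041,0,.0375,-6);go(*B);go(*C,B);go(*tool_for(ST,-.135,0,.0375,-6),C)
```

```text
side 0.042 406 x [0.06  0.061 0.073] y [-0.039  0.04 ]
side 0.06 147 x [0.071 0.071 0.073] y [-0.02   0.022]
side 0.125 32 x [0.023 0.024 0.026] y [-0.044  0.045]
side 0.15 78 x [0.023 0.024 0.047] y [-0.05   0.055]
top 0.15 247 x [0.022 0.024 0.039] y [-0.054  0.054]
5.6
[[0.0354, 0.2287, 0.3163], [0.0006, -0.0011, 0.0]] mm 196 deg 0
[[0.0, -0.0212, 0.0253], [0.0, 0.0, 0.0]] mm 16 deg 0
[[-0.0368, -0.2682, -0.225], [0.0, 0.0, 0.0]] mm 176 deg 0
```

Run:
```python
from kin import *
B=tool_for(ST,.0355,0,.055,-6);go(*B)
```

```text
[[0.0343, 0.2216, 0.3077], [0.0006, -0.0011, 0.0]] mm 190 deg 0
```

```bash
python3 -m handwheel '[[[0.0026,0.0166,0.0231],[0,0,0]],[[0.0062,0.04,0.0554],[0,0,0]],[[0.0103,0.0665,0.0923],[0.0003,-0.0005,0]],[[0.0144,0.093,0.1292],[0.0003,-0.0006,0]],[[0.0185,0.1197,0.1662],[0.0004,-0.0008,0]],[[0.0226,0.1463,0.2031],[0.0005,-0.001,0]],[[0.0267,0.1728,0.24],[0.0006,-0.0011,0]],[[0.0309,0.1995,0.277],[0.0006,-0.0011,0]],[[0.0343,0.2216,0.3077],[0.0006,-0.0011,0]],[[0.0343,0.2216,0.3077],[0.0006,-0.0011,0]]]'
python3 - <<'E'
from kin import *
s=observe();print(s['q'].round(0) if hasattr(s['q'],'round') else s['q'],np.round(s['ft_force'],1))
B=tool_for(ST,.0355,0,.055,-6);C=tool_for(ST,.0355,0,.038,-6);go(*B);go(*C)
for n in('side','top'):
    im,d=get_image(n);c=cloud(camera_params(n),d).reshape(-1,3)
    q=(c-ST[:3,3])@ST[:3,:3]
    for lab,lo,hi,a,b in(('block',.07,.085,.005,.07),('foot',.042,.066,.058,.09),('off',.041,.0505,-.1,.045)):
        w=q[(q[:,0]>a)&(q[:,0]<b)&(abs(q[:,1])<.09)&(q[:,2]>lo)&(q[:,2]<hi)]
        if len(w)>9: print(n,lab,len(w),np.median(w,0).round(4),np.percentile(w,1,axis=0).round(3),np.percentile(w,99,axis=0).round(3),cv2.minAreaRect((w[:,:2]*1000).astype(np.float32)))
    b=im[130:310,180:360] if n=='top' else im[160:300,140:340]; cv2.imwrite(f'pics/b_{n}.png',cv2.resize(b,None,fx=3,fy=3)[:,:,::-1])
E
```

```text
time_s: 6.6
position: [0.6312, 0.0469, 0.1336]
tool_rot: [[0.319, 0.726, 0.61], [0.948, -0.244, -0.205], [-0.0, 0.643, -0.766]]
ft_force: [0.4, -0.2, -3.8]
grip_width: 0.0099
gripper_force: 108.0
[ -2.  26.  98. -32.  20.  43.] [ 0.4 -0.2 -3.8]
[[0.0016, -0.0028, -0.0048], [0.0002, 0.0003, -0.0003]] mm 3 deg 0
[[0.0016, -0.0247, 0.0212], [0.0002, 0.0003, -0.0003]] mm 16 deg 0
side block 305 [0.0429 0.0387 0.0764] [ 0.02  -0.011  0.071] [0.06  0.074 0.081] ((40.77839279174805, 29.73624038696289), (90.16757202148438, 36.1053352355957), 84.13473510742188)
side foot 109 [0.0758 0.0069 0.0563] [ 0.071 -0.038  0.047] [0.09  0.04  0.066] ((79.67178344726562, 17.837860107421875), (25.853281021118164, 114.09916687011719), 7.73810338973999)
side off 301 [-0.0523  0.0266  0.0456] [-0.072 -0.032  0.041] [0.016 0.056 0.049] ((-28.00522232055664, 12.598541259765625), (110.19869995117188, 66.96857452392578), 16.320789337158203)
top block 490 [ 0.0336 -0.0198  0.0751] [ 0.013 -0.074  0.071] [0.051 0.072 0.083] ((34.458961486816406, -0.34037017822265625), (149.6662139892578, 34.76845932006836), 84.37821197509766)
top off 119 [-0.0513 -0.0271  0.0433] [-0.072 -0.052  0.041] [0.021 0.052 0.048] ((-25.16895866394043, 6.141578674316406), (138.90042114257812, 67.83554077148438), 71.94902038574219)
```

View pics/b_side.png

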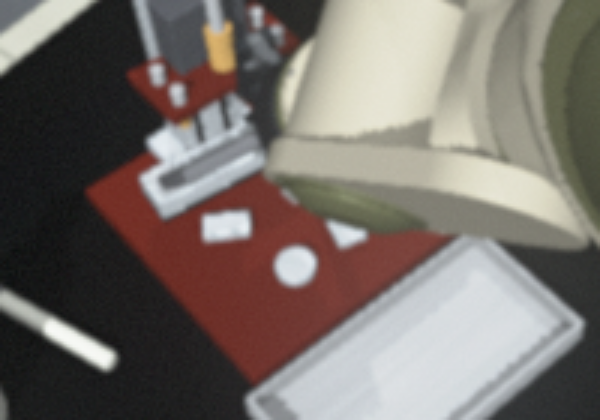

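The side view shows the block over the plate behind offcut 2 (crop (226,226)), clear of it and of the foot behind; the head is untouched. Now down, using the settled pose.

```bash
python3 - <<'E'
from kin import *
C=tool_for(ST,.0355,0,.038,-6);go(*C)
E
python3 -m handwheel '[[[0.0,-0.006,0.007],[0,0,0]],[[0.0,-0.013,0.015],[0,0,0]],[[0.001,-0.019,0.02],[0,0,0]],[[0.001,-0.0225,0.0243],[0,0,0]],[[0.001,-0.0225,0.0243],[0,0,0]]]'
python3 - <<'E'
from kin import *
C=tool_for(ST,.0355,0,.038,-6);go(*C);s=observe();print(np.round(s['q'],1));go(*tool_for(ST,-.135,0,.038,-6))
E
```

```text
[[0.0019, -0.0215, 0.0247], [-0.0002, 0.0004, -0.0002]] mm 16 deg 0
time_s: 7.2
position: [0.6279, 0.0482, 0.1178]
tool_rot: [[0.319, 0.726, 0.609], [0.948, -0.244, -0.205], [-0.0, 0.643, -0.766]]
ft_force: [0.3, -0.0, -3.5]
grip_width: 0.0104
gripper_force: 107.9
[[0.0012, 0.0011, 0.0016], [-0.0001, 0.0003, -0.0003]] mm 1 deg 0
[ -2.   27.4  99.2 -36.5  17.9  48. ]
[[-0.0348, -0.2587, -0.2162], [-0.0001, 0.0003, -0.0003]] mm 169 deg 0
```

```bash
python3 -m handwheel '[[[-0.001,-0.008,-0.0066],[0,0,0]],[[-0.0028,-0.0207,-0.0173],[0,0,0]],[[-0.0045,-0.0336,-0.0281],[0,0,0]],[[-0.0063,-0.0466,-0.0389],[0,0,0]],[[-0.008,-0.0595,-0.0497],[0,0,0]],[[-0.0097,-0.0724,-0.0605],[0,0,0]],[[-0.0115,-0.0854,-0.0713],[0,0,0]],[[-0.0132,-0.0983,-0.0822],[0,0,0]],[[-0.015,-0.1113,-0.093],[0,0,0]],[[-0.0167,-0.1242,-0.1038],[0,0,0]]]'
python3 - <<'E'
from kin import *
s=observe();print(np.round(s['q'],1));go(*tool_for(ST,-.138,0,.038,-6))
E
```

```text
time_s: 8.2
position: [0.5479, 0.0663, 0.1184]
tool_rot: [[0.318, 0.725, 0.61], [0.948, -0.244, -0.204], [0.001, 0.644, -0.765]]
ft_force: [-0.2, -0.4, -3.5]
grip_width: 0.0099
gripper_force: 107.9
[  0.2  22.  110.3 -53.2  15.   66.8]
[[-0.0188, -0.139, -0.1145], [0.0003, 0.0001, -0.0003]] mm 91 deg 0
```

```bash
python3 -m handwheel '[[[-0.0019,-0.0139,-0.0115],[0,0,0]],[[-0.0038,-0.0278,-0.0229],[0,0,0]],[[-0.0056,-0.0417,-0.0344],[0,0,0]],[[-0.0075,-0.0556,-0.0458],[0,0,0]],[[-0.0094,-0.0695,-0.0573],[0,0,0]],[[-0.0113,-0.0834,-0.0687],[0,0,0]],[[-0.0132,-0.0973,-0.0802],[0,0,0]],[[-0.015,-0.1112,-0.0916],[0,0,0]],[[-0.0169,-0.1251,-0.1031],[0,0,0]],[[-0.0188,-0.139,-0.1145],[0,0,0]]]' && python3 -m handwheel '[[[0,0,0],[0,0,0]],[[0,0.02,-0.024],[0,0,0]],[[0,0.05,-0.06],[0,0,0]],[[0,0.09,-0.107],[0,0,0]],[[0,0.13,-0.155],[0,0,0]],[[0,0.17,-0.2026],[0,0,0]],[[0,0.21,-0.25],[0,0,0]],[[0,0.23,-0.274],[0,0,0]],[[0,0.23,-0.274],[0,0,0]]]'
python3 - <<'E'
from kin import *
s=observe();print(np.round(s['q'],1))
im,d=get_image('top'); im2,_=get_image('side')
a=cv2.resize(im[130:310,190:340],None,fx=2.7,fy=2.7);b=cv2.resize(im2[160:342,150:340],None,fx=2.1,fy=2.65)[:a.shape[0]]
h=min(len(a),len(b));cv2.imwrite('pics/c.png',np.hstack([a[:h],b[:h,:390]])[:,:,::-1])
E
```

```text
time_s: 9.2
position: [0.4596, 0.0863, 0.1176]
tool_rot: [[0.318, 0.725, 0.61], [0.948, -0.244, -0.204], [0.001, 0.644, -0.765]]
ft_force: [-0.1, 0.6, -4.4]
grip_width: 0.0104
gripper_force: 108.0
time_s: 10.1
position: [0.4609, 0.0859, 0.2986]
tool_rot: [[0.319, 0.723, 0.614], [0.948, -0.244, -0.205], [0.002, 0.647, -0.763]]
ft_force: [-0.4, 0.6, -4.3]
grip_width: 0.0098
gripper_force: 108.2
[  3.9  -1.2 102.9 -21.5  42.2  33.8]
```

View pics/c.png

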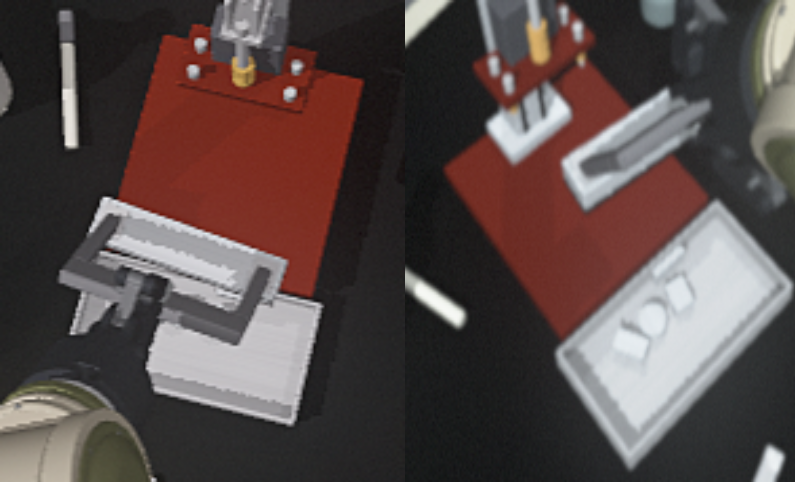

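All four offcuts lie in the tray: right half at (630,345), (652,318), (680,292), and (668,260) by its back wall. I check that last one's height, and work out the rack moves.

Run:
```python
from kin import *
im,d=get_image('side');p=camera_params('side');c=cloud(p,d)
q=(c-ST[:3,3])@ST[:3,:3]
# blob around full-image pixel of crop (668,260): 
u0,v0=150+(668-405)/2.1,160+260/2.65
for v in range(int(v0)-8,int(v0)+9,2): print([tuple((q[v,u]*1000).round().astype(int).tolist()) for u in range(int(u0)-8,int(u0)+9,4)], [int(im[v,u].mean()) for u in range(int(u0)-8,int(u0)+9,4)])
# rack
RK=np.eye(4);RK[:3,:3]=Rz(-9.5);RK[:3,3]=np.array([.5375,-.3465,0])+Rz(-9.5)@[.0012,.0013,0]
np.save('/tmp/rk.npy',RK); print('rack',RK[:3,3].round(4))
qq=np.array(observe()['q'])
l=np.radians(40)
# grip point rel scraper measured (-.058,0,.0905); lower edge = 13mm along handle below grip
e=np.array([-.058,0,.0905])+.013*np.array([np.sin(l),0,-np.cos(l)])
def hang(x,z,yaw=0,y=0):
    M=Rz(yaw)@Ro.from_euler('y',40,degrees=True).as_matrix(); o=np.array([x,y,z])-M@e
    return tool_for(RK,*o,yaw,40)
for yaw in(0,):
  q1=qq
  for x,z in((-.13,.30),(-.13,.235),(-.01,.235),(-.01,.206),(-.01,.35)):
    T=hang(x,z,yaw); q1,er=ik(*T,q1); print(x,z,T[0].round(4),T[1].round(2).tolist(),q1.round(0),round(er,4))
```

```text
[(-101, -25, 37), (-106, -32, 34), (-108, -42, 27), (-111, -51, 21), (-114, -61, 14)] [79, 75, 71, 171, 158]
[(-104, -22, 35), (-109, -30, 32), (-99, -50, 0), (-114, -49, 18), (-113, -62, 4)] [80, 68, 143, 181, 146]
[(-108, -18, 35), (-108, -30, 22), (-113, -38, 20), (-119, -44, 21), (-118, -58, 5)] [75, 100, 179, 222, 181]
[(-109, -18, 28), (-112, -27, 22), (-117, -34, 20), (-122, -42, 18), (-122, -54, 5)] [72, 173, 202, 218, 192]
[(-101, -24, 3), (-114, -25, 18), (-121, -31, 20), (-124, -40, 14), (-125, -51, 3)] [142, 184, 224, 186, 201]
[(-115, -13, 24), (-119, -21, 20), (-123, -28, 17), (-124, -40, 5), (-130, -47, 5)] [182, 222, 202, 190, 209]
[(-113, -14, 12), (-124, -17, 22), (-123, -28, 9), (-128, -36, 6), (-132, -45, 2)] [179, 217, 185, 190, 189]
[(-113, -13, 4), (-125, -16, 16), (-125, -27, 4), (-131, -34, 4), (-137, -40, 4)] [172, 187, 183, 183, 179]
[(-117, -10, 4), (-124, -16, 5), (-129, -23, 4), (-139, -27, 13), (-143, -35, 9)] [196, 190, 178, 229, 207]
rack [ 0.5389 -0.3454  0.    ]
-0.13 0.3 [ 0.4111 -0.3231  0.2984] [[0.17, 0.99, -0.0], [0.99, -0.17, 0.0], [-0.0, 0.0, -1.0]] [-51.  17.  71.   0.  92. -42.] 0.0
-0.13 0.235 [ 0.4111 -0.3231  0.2334] [[0.17, 0.99, -0.0], [0.99, -0.17, 0.0], [-0.0, 0.0, -1.0]] [-51.  19.  78.  -0.  83. -42.] 0.0
-0.01 0.235 [ 0.5294 -0.3429  0.2334] [[0.17, 0.99, -0.0], [0.99, -0.17, 0.0], [-0.0, 0.0, -1.0]] [-44.  30.  60.   0.  90. -34.] 0.0
-0.01 0.206 [ 0.5294 -0.3429  0.2044] [[0.17, 0.99, -0.0], [0.99, -0.17, 0.0], [-0.0, 0.0, -1.0]] [-44.  31.  63.  -0.  86. -34.] 0.0
-0.01 0.35 [ 0.5294 -0.3429  0.3484] [[0.17, 0.99, -0.0], [0.99, -0.17, 0.0], [-0.0, 0.0, -1.0]] [-44.  28.  46.   0. 106. -34.] 0.0
```

Offcut 1 stands on its edge inside the tray, top at 20 mm, below the rim. That counts as in. Now to the rack.

```bash
cat >> kin.py <<'E'
RK=np.load('/tmp/rk.npy')
def hang(x,z,yaw=0,y=0,dp=0):
    l=np.radians(40); e=np.array([-.058,0,.0905])+.013*np.array([np.sin(l),0,-np.cos(l)])
    M=Rz(yaw)@Ro.from_euler('y',40+dp,degrees=True).as_matrix(); o=np.array([x,y,z])-M@e
    return tool_for(RK,*o,yaw,40+dp)
E
python3 - <<'E'
from kin import *
go(*hang(-.13,.30))
E
```

```text
[[-0.8061, 0.1338, 0.1027], [0.2211, 0.0179, -0.0484]] mm 412 deg 41
```

```bash
python3 -m handwheel '[[[-0.04,0.007,0.005],[0.011,0.001,-0.002]],[[-0.11,0.018,0.014],[0.03,0.002,-0.0066]],[[-0.18,0.03,0.023],[0.049,0.004,-0.011]],[[-0.25,0.0415,0.032],[0.069,0.0055,-0.015]],[[-0.32,0.053,0.041],[0.088,0.007,-0.019]],[[-0.39,0.065,0.05],[0.107,0.0087,-0.0234]],[[-0.46,0.076,0.0586],[0.126,0.01,-0.0276]],[[-0.53,0.088,0.0675],[0.145,0.0118,-0.0318]],[[-0.6,0.0996,0.0764],[0.1646,0.0133,-0.036]],[[-0.67,0.111,0.085],[0.184,0.0149,-0.04]]]'
python3 - <<'E'
from kin import *
go(*hang(-.13,.24))
E
```

```text
time_s: 11.25
position: [0.4191, -0.2558, 0.2978]
tool_rot: [[0.192, 0.975, 0.111], [0.981, -0.19, -0.028], [-0.006, 0.115, -0.993]]
ft_force: [0.7, 1.0, -4.0]
grip_width: 0.0102
gripper_force: 108.0
[[-0.1345, -0.0037, 0.1199], [0.0365, 0.0024, -0.0085]] mm 90 deg 7
```

```bash
python3 -m handwheel '[[[-0.04,-0.001,0.03],[0.009,0.0006,-0.002]],[[-0.08,-0.002,0.065],[0.018,0.0012,-0.004]],[[-0.115,-0.003,0.1],[0.027,0.0018,-0.006]],[[-0.1345,-0.0037,0.1199],[0.0365,0.0024,-0.0085]],[[-0.1345,-0.0037,0.1199],[0.0365,0.0024,-0.0085]],[[-0.1345,-0.0037,0.1199],[0.0365,0.0024,-0.0085]]]'
python3 - <<'E'
from kin import *
go(*hang(-.13,.24));go(*hang(-.01,.236));s=observe();print(s['time_s'])
for n in('side','top'):
    im,d=get_image(n);c=cloud(camera_params(n),d).reshape(-1,3)
    q=(c-RK[:3,3])@RK[:3,:3]
    w=q[(q[:,0]>-.15)&(q[:,0]<-.1)&(abs(q[:,1])>.02)&(abs(q[:,1])<.075)&(q[:,2]>.235)&(q[:,2]<.28)]
    print(n,len(w),w.min(0).round(3),w.max(0).round(3),np.median(w,0).round(3), np.polyfit(w[:,1],w[:,0],1).round(3),np.polyfit(w[:,1],w[:,2],1).round(3))
    b=im[160:300,370:500] if n=='top' else im[60:230,290:430]; cv2.imwrite(f'pics/d_{n}.png',cv2.resize(b,None,fx=3.5,fy=3.5)[:,:,::-1])
E
```

```text
time_s: 11.85
position: [0.4123, -0.321, 0.2399]
tool_rot: [[0.164, 0.986, 0.004], [0.986, -0.164, -0.002], [-0.001, 0.005, -1.0]]
ft_force: [0.5, -0.6, -3.2]
grip_width: 0.01
gripper_force: 108.0
[[-0.0046, -0.0018, 0.003], [0.0015, 0.0003, 0.0002]] mm 3 deg 0
[[-0.0048, 0.2381, 0.0121], [0.0015, 0.0003, 0.0002]] mm 119 deg 0
11.85
side 236 [-0.135  0.02   0.236] [-0.123  0.071  0.269] [-0.132  0.055  0.26 ] [ 0.047 -0.133] [-0.186  0.267]
top 60 [-0.136  0.058  0.236] [-0.124  0.071  0.269] [-0.131  0.068  0.261] [-0.149 -0.121] [-0.967  0.322]
```

View pics/d_side.png

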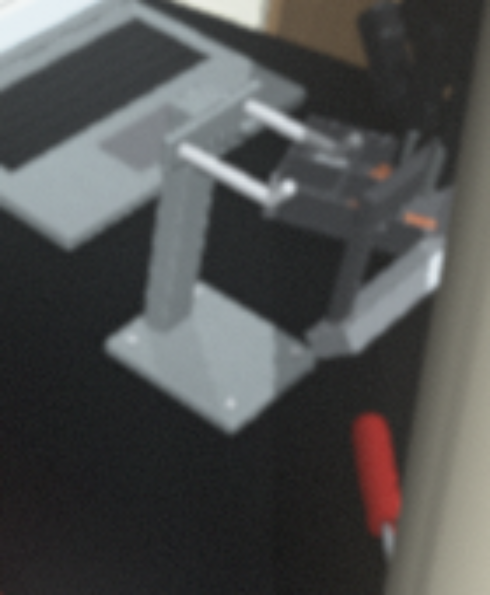

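The side view shows the crossbar at crop (400,185), vertical handle, level and in front of the hook tips at (290,187); the clouds put it where planned. Advance over the tips.

```bash
python3 -m handwheel '[[[-0.002,0.012,0.002],[0.001,0,0]],[[-0.004,0.04,0.006],[0.0015,0.0003,0.0002]],[[-0.0048,0.07,0.01],[0.0015,0.0003,0.0002]],[[-0.0048,0.1,0.0121],[0.0015,0.0003,0.0002]],[[-0.0048,0.13,0.0121],[0.0015,0.0003,0.0002]],[[-0.0048,0.16,0.0121],[0.0015,0.0003,0.0002]],[[-0.0048,0.19,0.0121],[0.0015,0.0003,0.0002]],[[-0.0048,0.22,0.0121],[0.0015,0.0003,0.0002]],[[-0.0048,0.2381,0.0121],[0.0015,0.0003,0.0002]],[[-0.0048,0.2381,0.0121],[0.0015,0.0003,0.0002]]]'
python3 - <<'E'
from kin import *
get_image('side')
go(*hang(-.01,.236));go(*hang(-.01,.2055));s=observe();print(np.round(s['ft_force'],1))
E
```

```text
time_s: 12.95
position: [0.53, -0.3431, 0.2343]
tool_rot: [[0.164, 0.986, 0.0], [0.986, -0.164, -0.0], [-0.0, 0.0, -1.0]]
ft_force: [0.0, 0.1, -3.5]
grip_width: 0.0101
gripper_force: 108.1
[[0.0002, 0.0001, -0.0002], [-0.0002, 0.0, 0.0002]] mm 0 deg 0
[[0.0002, 0.0001, 0.0608], [-0.0002, 0.0, 0.0002]] mm 30 deg 0
[ 0.4 -0.4 -3.8]
```

Lower in small steps to contact, watching the force.

```bash
python3 -m handwheel '[[[0,0,0.015],[0,0,0]],[[0,0,0.032],[0,0,0]],[[0,0,0.046],[0,0,0]],[[0,0,0.054],[0,0,0]],[[0,0,0.058],[0,0,0]],[[0,0,0.058],[0,0,0]]]'; python3 -m handwheel '[[[0,0,0.001],[0,0,0]],[[0,0,0.002],[0,0,0]],[[0,0,0.003],[0,0,0]],[[0,0,0.003],[0,0,0]]]'
```

```text
time_s: 13.6
position: [0.5291, -0.3434, 0.2055]
tool_rot: [[0.165, 0.986, -0.0], [0.986, -0.165, -0.0], [-0.0, -0.0, -1.0]]
ft_force: [0.3, -0.9, -3.0]
grip_width: 0.0098
gripper_force: 108.4
time_s: 14.0
position: [0.5293, -0.3435, 0.205]
tool_rot: [[0.165, 0.986, 0.001], [0.986, -0.165, -0.001], [-0.001, 0.001, -1.0]]
ft_force: [-1.9, 0.4, 5.8]
grip_width: 0.01
gripper_force: 109.3
```

Contact: crossbar rests on the hooks (force went from −3.6 to +5.8 N). Ease off slightly, then open partly (header is close).

```bash
python3 -m handwheel '[[[0,0,-0.0008],[0,0,0]],[[0,0,-0.0008],[0,0,0]]]' - 20 && python3 -m handwheel '[[[0,0,0],[0,0,0]],[[0,0,0],[0,0,0]],[[0,0,0],[0,0,0]],[[0,0,0],[0,0,0]],[[0,0,0],[0,0,0]],[[0,0,0],[0,0,0]]]' 0.33 20
python3 - <<'E'
from kin import *
s=observe();print(s['grip_width'],s['ft_force'].round(1) if hasattr(s['ft_force'],'round') else s['ft_force'])
for n in('side','top'):
    im,d=get_image(n);c=cloud(camera_params(n),d).reshape(-1,3);q=(c-RK[:3,3])@RK[:3,:3]
    w=q[(q[:,0]>-.04)&(q[:,0]<.02)&(abs(q[:,1])>.045)&(abs(q[:,1])<.08)&(q[:,2]>.195)&(q[:,2]<.26)]
    print(n,len(w),np.percentile(w,[2,50,98],axis=0).round(3).tolist())
E
```

```text
time_s: 14.2
position: [0.5293, -0.3435, 0.205]
tool_rot: [[0.165, 0.986, 0.001], [0.986, -0.165, -0.001], [-0.001, 0.001, -1.0]]
ft_force: [-1.3, 1.3, 5.4]
grip_width: 0.0098
gripper_force: 109.3
time_s: 14.8
position: [0.5292, -0.3433, 0.2043]
tool_rot: [[0.165, 0.986, -0.0], [0.986, -0.165, -0.0], [-0.0, -0.0, -1.0]]
ft_force: [-0.0, -0.7, -0.3]
grip_width: 0.0282
gripper_force: 0.0
0.02815064316622228 [-0.  -0.7 -0.3]
side 134 [[-0.016, 0.047, 0.197], [-0.013, 0.063, 0.219], [-0.005, 0.068, 0.233]]
top 47 [[-0.017, 0.059, 0.196], [-0.013, 0.066, 0.218], [-0.006, 0.068, 0.231]]
```

```bash
python3 -m handwheel '[[[0,0,-0.01],[0,0,0]],[[0,0,-0.03],[0,0,0]],[[0,0,-0.06],[0,0,0]],[[0,0,-0.1],[0,0,0]],[[0,0,-0.15],[0,0,0]],[[0,0,-0.2],[0,0,0]],[[0,-0.08,-0.28],[0,0,0]],[[0,-0.16,-0.34],[0,0,0]],[[0,-0.24,-0.34],[0,0,0]],[[0,-0.24,-0.34],[0,0,0]]]'
python3 - <<'E'
from kin import *
im,d=get_image('top'); im2,_=get_image('side')
a=cv2.resize(im[140:300,120:500],(500,210));b=cv2.resize(im2[50:350,110:430],(500,390))
cv2.imwrite('pics/e.png',np.vstack([a,b])[:,:,::-1])
E
```

```text
time_s: 15.9
position: [0.4075, -0.3224, 0.3776]
tool_rot: [[0.167, 0.986, 0.002], [0.986, -0.167, -0.004], [-0.003, 0.002, -1.0]]
ft_force: [0.5, -0.8, -0.0]
grip_width: 0.0284
gripper_force: 0.0
```

View pics/e.png

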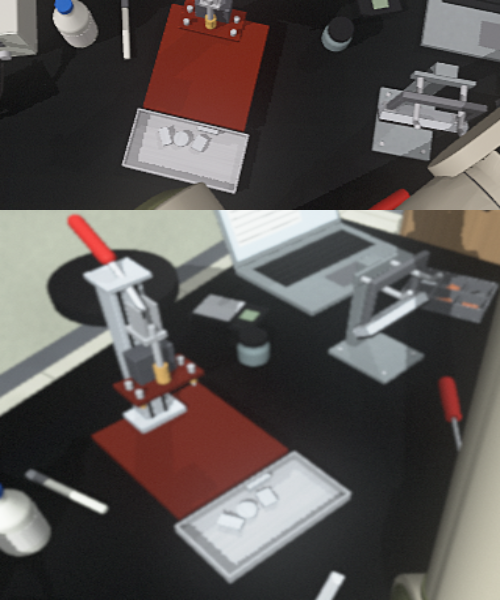

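The picture shows all four offcuts in the tray (upper part, (165–205,130–142)), and the scraper hanging with its crossbar across both hooks (430,102). A last check that it is at rest, then hand in.

```bash
python3 -m handwheel '[[[0,0,0],[0,0,0]],[[0,0,0],[0,0,0]],[[0,0,0],[0,0,0]],[[0,0,0],[0,0,0]],[[0,0,0],[0,0,0]],[[0,0,0],[0,0,0]],[[0,0,0],[0,0,0]],[[0,0,0],[0,0,0]]]' >/dev/null
python3 - <<'E'
from kin import *
for i in range(2):
    im,d=get_image('top');c=cloud(camera_params('top'),d).reshape(-1,3);q=(c-RK[:3,3])@RK[:3,:3]
    w=q[(q[:,0]>-.05)&(q[:,0]<.02)&((abs(q[:,1])>.045)|(abs(q[:,1])<.025))&(abs(q[:,1])<.08)&(q[:,2]>.21)&(q[:,2]<.26)]
    print(len(w),np.percentile(w,[2,50,98],axis=0).round(3).tolist(),np.polyfit(w[:,1],w[:,2],1).round(3))
print(close_job())
E
```

```text
359 [[-0.017, -0.064, 0.211], [-0.014, 0.002, 0.228], [-0.006, 0.067, 0.234]] [-0.011  0.226]
348 [[-0.018, -0.063, 0.212], [-0.014, 0.002, 0.229], [-0.006, 0.067, 0.233]] [-0.009  0.227]
the job is handed in; nothing more can be done
None
```

All four offcuts are in the catch tray, the scraper hangs at rest by its crossbar across both rack hooks with the gripper clear, and the job was handed in at about 17 s of the 58 s allowed.

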